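Sweep used caps off the lab bench into the dustpan

TASK

Clear the used closures off the dairy-lab bench: with the fingers, sweep both loose screw caps and the loose cup lid along the bench top, over the lip of the dustpan and all the way in onto its floor. Slide them steadily, never picking up or flicking any, leave the dustpan lying where it is, and leave the samples, the bottle and the meter undisturbed.

Things in the scene. Friction and masses are not known exactly. Their poses are not given: they have to be found in the camera images.
- cap_a: loose white screw cap, a ribbed disc 38 mm across and 16 mm high, 12 g, lying flat on the bench; origin at the centre of its underside, z up (0 on the bench). Its yaw means nothing
- cap_b: the other loose white screw cap, the same as cap_a in size and look
- lid: loose white lid of a large sample cup, a ribbed disc 52 mm across and 13 mm high, 16 g, lying flat on the bench; origin at the centre of its underside, z up
- dustpan: loose stainless-steel dustpan, 0.85 kg, flat on the bench to the left (+y) of the caps. Origin: centre of the floor's underside. Own x runs from the open mouth to the back (within 20 degrees of world +y), y across, z up. Floor 3 mm thick, x -110 to +110 mm, y -130 to +130 mm; back wall 50 mm high at x = +110 mm, then a 25 mm thick tube handle to x = +270 mm, its axis 27 mm up
- sample_cup: small closed sample cup still in use, 41 mm across and 56 mm high, 60 g, cream-coloured with a yellow screw top, standing on the bench among the loose caps: to be left alone. Origin at the centre of its underside
- yogurt_pot: foil-topped white yogurt pot, 72 mm across and 74 mm high, standing beyond the work: to be left alone. Origin at the centre of its underside
- reagent_bottle: closed bottle with a white cap, 42 mm across and 85 mm high, standing beyond the work: to be left alone. Origin at the centre of its underside
- meter: hand-held pH meter lying on its back beyond the dustpan, 72 mm (its x) by 165 mm (its y) by 33 mm high: to be left alone. Origin at the centre of its underside
- dustpan_lip (a point): middle of the front edge of the dustpan's bevelled lip, on the bench; axes as the dustpan. The lip rises from the bench here to the 3 mm floor 20 mm further in (floor's front edge); the mouth is 260 mm wide along y. Side walls at y = +-130 mm, 3 mm thick, 4 mm high here, rising to 40 mm at 80 mm further in and level from there back

How it is judged:
At the end, for the whole second after the job is handed in: both caps and the lid at rest wholly on the dustpan's floor (centres 26 mm or more past its front edge, between the walls, undersides under 35 mm up); dustpan within 25 mm of its start; sample cup, pot, bottle and meter within 20 mm of theirs, not tipped over 0.2 rad (x of cap_a in the frame of dustpan between -0.084 and 0.11 m and y of cap_a in the frame of dustpan between -0.13 and 0.13 m and height (world z) of each of cap_a, cap_b, lid below 0.035 m and linear speed of each of cap_a, cap_b, lid below 0.02 m/s and x of cap_b in the frame of dustpan between -0.084 and 0.11 m and y of cap_b in the frame of dustpan between -0.13 and 0.13 m and x of lid in the frame of dustpan between -0.084 and 0.11 m and y of lid in the frame of dustpan between -0.13 and 0.13 m and distance of dustpan from where it was at the start of the episode below 0.025 m and angle between dustpan's own z axis and vertical below 0.15 rad and distance of each of sample_cup, yogurt_pot, reagent_bottle, meter from where it was at the start of the episode below 0.02 m and angle between each of sample_cup, yogurt_pot, reagent_bottle's own z axis and vertical below 0.2 rad); the robot touches nothing.
It fails at once if a cap or the lid is lifted instead of being slid: its underside more than 20 mm up while still in front of the dustpan, or more than 35 mm up anywhere (height (world z) of any of cap_a, cap_b, lid above 0.035 m or (height (world z) of cap_a above 0.02 m and x of cap_a in the frame of dustpan below -0.14 m) or (height (world z) of cap_b above 0.02 m and x of cap_b in the frame of dustpan below -0.14 m) or (height (world z) of lid above 0.02 m and x of lid in the frame of dustpan below -0.14 m)).
It fails at once if a cap or the lid is flicked (faster than 0.8 m/s) (linear speed of any of cap_a, cap_b, lid above 0.8 m/s).
It fails at once if the dustpan is shifted more than 25 mm or tipped (not (distance of dustpan from where it was at the start of the episode below 0.025 m and angle between dustpan's own z axis and vertical below 0.15 rad)).
It fails at once if the sample cup, yogurt pot, bottle or meter is moved more than 20 mm or knocked over (not (distance of each of sample_cup, yogurt_pot, reagent_bottle, meter from where it was at the start of the episode below 0.02 m and angle between each of sample_cup, yogurt_pot, reagent_bottle's own z axis and vertical below 0.2 rad)).
It also fails if it takes over 61 s, if anything falls off the work surface, if the arm or the gripper's body presses on something with over 40 N, if the wrist force passes 120 N, or if a joint passes its speed limit or range.

ROBOT

A 6-joint arm with a two-finger parallel gripper is mounted at the origin on the work surface. World frame = base frame: x ahead of the robot, y to its left, z up, the work surface at z = 0. Lengths are in m, angles in rad, forces in N, time in s.
With the tool pointing down it reaches from about 0.375 to 0.9 m from the base axis. Payload 3.1 kg.
Tool frame: the origin (TCP) lies at the very end of the fingers, on their centre line; the grasp point (between the pads) lies 19 mm behind it; z points along the fingers, y is the direction in which the jaws open and shut (so a half turn about z gives the same grasp; the last joint's range is limited). The gripper opens to 85 mm and grips with 20 to 120 N. Pads are 22 mm wide; open, the fingers measure 114 mm over their backs; the gripper's body (76 mm by 85 mm) begins 54 mm behind the grasp point. The pads swing forward as they close: fully open they stand 13 mm farther back than shut.
Start: joints at [0.992, 0.527, 1.433, -0, 1.181, -0.178], TCP at [0.244, 0.575, 0.207] pointing down, gripper open.
Joint ranges: [-3.08, 3.08], [-0.75, 2.2], [0.22, 2.44], [-1.43, 4.57], [0, 2.65], [-2.85, 2.85]. Speed limits (rad/s): [2.79, 2.79, 3.14, 3.14, 3.14, 3.14].

INTERFACE

Orientations are given as a unit quaternion [x, y, z, w].
In Python, from station import * gives the robot as it stands.
- The arm moves only by the tool jog_arm, never from a script. Its argument "motion" is a list of rows, each a list of 5 numbers: the shift along the world's x, y, z in cm, then the turn about the world's z in degrees, then the closure in counts, from 0 (fully open) to 255 (shut). In form: [[tx, ty, tz, yaw, jaw], ...]. A call has 1 to 10 rows; each row shifts and turns the pose as measured when the row begins; what a row does not reach is not made up. A row lasts 1/12 s, in which the tool goes at most 41.7 mm and 7.16 degrees, less where a joint would pass 70% of its speed; a pose out of reach is approached as far as the arm can. A call with a gripper value outside its range is refused whole. The fingers move at their own pace and stop on an object; "squeeze" is the grip in N (left out, the last holds). Time passes only in rows, so rows that do not move let the fingers close. It gives the time, the measured TCP pose, the force and the opening at its end, in the units of the state.
- sense(): the state, without advancing time (a new reading comes with each control period).
- snapshot(name): name is "scene" or "top"; returns a dict with "img" (480x640x3 uint8, red, green, blue), "depth" (480x640 float32, m along the optical axis (not along the pixel's ray), 0 where there is no reading), "intrinsics" (3x3 intrinsics, pixels), "dist_coeffs" ([k1, k2, p1, p2, k3] as OpenCV has them; the pictures are not rectified), "eye" and "attitude" of the camera in the world. Camera axes: x right, y down, z forward; pixel columns grow to the right and rows downward; lengths in m; the calibration is good to about 2 mm. A picture is of the moment at which its call begins.
- sign_off(): hands the job in, once; it reports no verdict.
The state is a dict: "t": time; "q": joint angles; "qd": joint speeds; "tau": joint torques, N m; "tcp_pos": TCP position; "tool_rot": TCP orientation; "force": force on the tool from outside, world axes, zero at the start; "ft_torque": the same for the moment, N m; "finger_gap": opening from 0.0 (shut) to 1.0 (fully open).
Only numpy, scipy, OpenCV 4.12 (cv2) and the standard library are available. Lean on these libraries where they do the work, as an engineer would, in place of code of your own. Each camera call takes 0.05 s, during which the arm holds its last target.

## Working session

There is one attempt and no reset: what is moved stays moved. The work goes in short steps, Python scripts to look and compute and a tool call to move; the robot and the scene stay as the last step left them, time stands still between calls to the robot, and variables do not carry over. Pictures are saved under pics/ and viewed, and the job is handed in when it is done.

Besides the shell and the picture viewer there is one more tool, called in YAML: its name, and indented under it one key for each argument. jog_arm: Moves the arm, as the interface text tells. Its arguments: {"type":"object","properties":{"motion":{"type":"array","items":{"type":"array","items":{"type":"number"}}},"squeeze":{"type":"number"}},"required":["motion"]}

```bash
mkdir -p pics; ls
python3 - <<'E'
from station import *
import cv2,numpy as np
print(sense())
for n in ("scene","top"):
    s=snapshot(n); cv2.imwrite(f"pics/{n}0.png",s["img"][:,:,::-1])
    np.savez(f"{n}0.npz",**{k:np.array(v) for k,v in s.items()})
    print(n,s["intrinsics"],s["dist_coeffs"],s["eye"],s["attitude"])
E
```

```text
pics
{'t': 0.0, 'q': array([ 9.91531432e-01,  5.28453773e-01,  1.43390244e+00,  1.47191156e-05,
        1.18142394e+00, -1.78514800e-01]), 'qd': array([-1.81985555e-04, -1.80722770e-03, -2.50226900e-05,  1.02190029e-03,
        1.42094547e-03, -2.26447543e-04]), 'tau': array([ 3.08850867e-04, -4.42357385e+01, -1.78026885e+01, -3.79941112e-04,
        8.37654748e-03,  1.57977968e-05]), 'tcp_pos': array([0.24336434, 0.57483089, 0.20564127]), 'tool_rot': array([ 1.99039514e-01,  9.79990855e-01, -1.01365739e-03, -4.10888546e-04]), 'force': array([ 0.45255965, -0.70064308,  0.75606885]), 'ft_torque': array([ 0.03107042, -0.03308523,  0.0272356 ]), 'finger_gap': 0.9974816571204078}
scene [[524.36121508   0.         314.37120153]
 [  0.         524.36121508 236.49502243]
 [  0.           0.           1.        ]] [-0.13114417  0.          0.          0.          0.        ] [ 1.07345158 -0.14160353  0.8063375 ] [ 0.78172829  0.55455514 -0.16191578 -0.23484624]
top [[569.77861134   0.         320.9769787 ]
 [  0.         569.77861134 240.37690955]
 [  0.           0.           1.        ]] [0.04507839 0.         0.         0.         0.        ] [0.46342006 0.0199379  1.14507016] [-0.70033686  0.71055471 -0.04319697  0.05267168]
```

View pics/scene0.png

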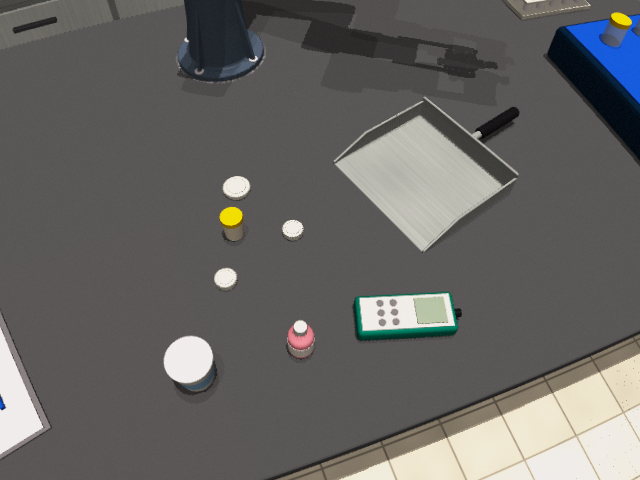

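View pics/top0.png

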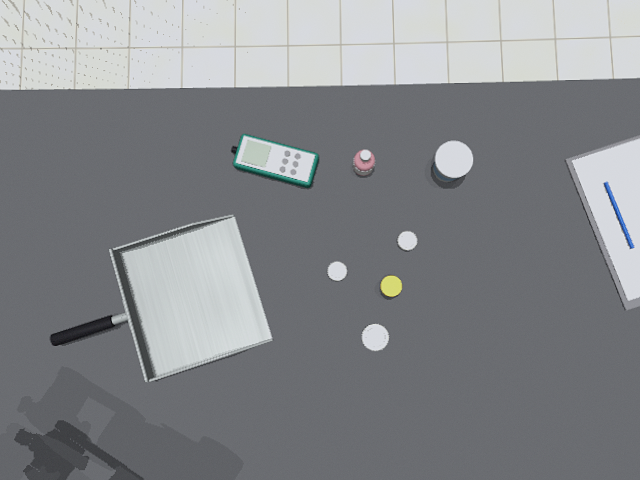

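The top view shows caps at about (337,271) and (407,241), the lid at (375,337), the sample cup at (391,286), and the pan mouth from (234,216) to (271,340). Next I'll convert these to world positions.

```bash
cat > h.py <<'E'
import cv2,numpy as np
from scipy.spatial.transform import Rotation as R
def ray(s,px,z):
    p=cv2.undistortPoints(np.array(px,float).reshape(-1,1,2),np.array(s["intrinsics"]),np.array(s["dist_coeffs"])).reshape(-1,2)
    d=R.from_quat(s["attitude"]).apply(np.c_[p,np.ones(len(p))]); e=np.array(s["eye"])
    return e+d*((z-e[2])/d[:,2])[:,None]
def blobs(img,lo,hi,amin=60,amax=3000):
    m=cv2.inRange(cv2.cvtColor(img,cv2.COLOR_RGB2HSV),lo,hi)
    n,l,st,c=cv2.connectedComponentsWithStats(m)
    return [(c[i].round(1),st[i,4],st[i,2:4]) for i in range(1,n) if amin<st[i,4]<amax]
PANYAW=None
E
python3 - <<'E'
from h import *
for n in ("top","scene"):
    s=dict(np.load(n+"0.npz"))
    print(n)
    for lab,lo,hi,z in (("white",(0,0,185),(180,45,255),.0145),("yellow",(22,120,120),(35,255,255),.056)):
        for c,a,wh in blobs(s["img"],lo,hi): print(lab,c,a,wh,ray(s,[c],z)[0].round(4))
s=dict(np.load("top0.npz"))
print("pan mouth",ray(s,[(234.5,216),(271.5,340)],.004).round(4),"back top",ray(s,[(111,250),(148,381)],.05).round(4))
print("meter",ray(s,[(240,135),(318,153),(312,185),(234,165)],.03).round(3))
print("bottle",ray(s,[(365,155)],.085).round(3),"pot",ray(s,[(453,160)],.074).round(3))
s=dict(np.load("scene0.npz"))
print("pan mouth",ray(s,[(336,161),(423,249)],.004).round(4))
E
```

```text
top
white [274.  158.1] 1928 [79 46] [0.789  0.1278 0.0145]
white [453.7 158.7] 1088 [38 37] [ 0.7809 -0.2375  0.0145]
white [365.1 154.3] 87 [11 10] [ 0.7937 -0.0583  0.0145]
white [407.1 240.1] 278 [19 19] [ 0.6158 -0.1379  0.0145]
white [336.8 270.7] 281 [19 19] [0.5566 0.0035 0.0145]
white [127.9 315.4] 69 [15 50] [0.4749 0.4156 0.0145]
white [374.9 336.8] 555 [27 27] [ 0.4263 -0.0686  0.0145]
scene
white [236.  186.2] 438 [27 21] [ 0.4287 -0.0685  0.0145]
white [292.4 227.9] 270 [20 17] [0.5569 0.0042 0.0145]
white [224.9 277.3] 325 [22 20] [ 0.6163 -0.1376  0.0145]
white [407.2 311.4] 2673 [95 38] [0.7786 0.1322 0.0145]
white [299.9 326.3] 127 [13 12] [ 0.7446 -0.0445  0.0145]
white [ 14.1 402.7] 2686 [ 43 126] [ 0.7271 -0.5136  0.0145]
white [187.8 359. ] 1790 [49 47] [ 0.7404 -0.2305  0.0145]
white [625.  381.3] 1324 [39 57] [1.0178 0.4188 0.0145]
white [587.3 402.8] 2319 [68 61] [1.0226 0.3371 0.0145]
white [538.2 425.4] 2605 [71 64] [1.0227 0.2432 0.0145]
white [484.9 448.7] 2863 [75 64] [1.0226 0.1491 0.0145]
white [427.9 463.6] 2037 [75 42] [1.0112 0.0605 0.0145]
white [373.7 473. ] 555 [56 20] [ 0.9958 -0.0183  0.0145]
yellow [621.2  19.2] 211 [21 17] [0.2311 1.0237 0.056 ]
yellow [230.7 216.6] 385 [24 22] [ 0.5256 -0.0984  0.056 ]
pan mouth [[0.6721 0.2096 0.004 ]
 [0.4224 0.1345 0.004 ]] back top [[0.6005 0.44   0.05  ]
 [0.3523 0.3611 0.05  ]]
meter [[0.834 0.195 0.03 ]
 [0.794 0.037 0.03 ]
 [0.728 0.05  0.03 ]
 [0.772 0.207 0.03 ]]
bottle [[ 0.772 -0.053  0.085]] pot [[ 0.762 -0.222  0.074]]
pan mouth [[0.4235 0.1402 0.004 ]
 [0.6714 0.2152 0.004 ]]
```

jog_arm:
  motion:
    - [1.8,-3.5,0,-6,183]
    - [1.8,-3.5,0,-6,183]
    - [1.8,-3.5,0,-6,183]
    - [1.8,-3.5,0,-6,183]
    - [1.8,-3.5,0,-6,183]
    - [1.8,-3.5,0,-6,183]
    - [1.8,-3.5,0,-6,183]
    - [1.8,-3.5,0,-6,183]
    - [1.8,-3.5,0,-6,183]
    - [1.8,-3.5,0,-6,183]
  squeeze: 40

```text
t: 0.93
tcp_pos: [0.4214, 0.2164, 0.202]
tool_rot: [0.675, 0.738, -0.0, -0.002]
force: [-0.0, -0.3, 1.2]
finger_gap: 0.28
```

jog_arm:
  motion:
    - [1.8,-3.2,0,0,183]
    - [1.8,-3.2,0,0,183]
    - [1.8,-3.2,0,0,183]
    - [1.8,-3.2,0,0,183]
    - [1.8,-3.2,0,0,183]
    - [1.8,-3.2,0,0,183]
    - [1.8,-3.2,0,0,183]
    - [1.4,-2.5,-1,0,183]
    - [0,0,-1,0,183]
    - [0,0,0,0,183]

```text
t: 1.77
tcp_pos: [0.5681, -0.056, 0.1792]
tool_rot: [0.681, 0.733, -0.001, -0.001]
force: [-0.5, 0.7, -0.4]
finger_gap: 0.279
```

jog_arm:
  motion:
    - [-0.6,1.5,-3,0,183]
    - [0,0,-3,0,183]
    - [0,0,-3,0,183]
    - [0,0,-3,0,183]
    - [0,0,-2,0,183]
    - [0,0,0,0,183]

```text
t: 2.27
tcp_pos: [0.5599, -0.036, 0.0367]
tool_rot: [0.68, 0.733, -0.0, -0.0]
force: [-0.5, 0.2, 0.0]
finger_gap: 0.287
```

jog_arm:
  motion:
    - [0,-0.4,-1.5,0,183]
    - [0,0,-1,0,183]
    - [0,0,-0.3,0,183]
    - [0,0,0,0,183]

```text
t: 2.6
tcp_pos: [0.5587, -0.0361, 0.0096]
tool_rot: [0.678, 0.735, -0.001, -0.001]
force: [-0.8, -0.8, -0.1]
finger_gap: 0.279
```

Run:
```python
from station import *
from h import *
s=snapshot("scene"); cv2.imwrite("pics/s1.png",cv2.resize(s["img"][130:330,150:420,::-1],None,fx=2.9,fy=2.9)); 
print(sense()["tcp_pos"],sense()["force"])
```

```text
[ 0.5590543  -0.03616997  0.01008608] [-0.54223703  0.06592741  0.48460336]
```

View pics/s1.png

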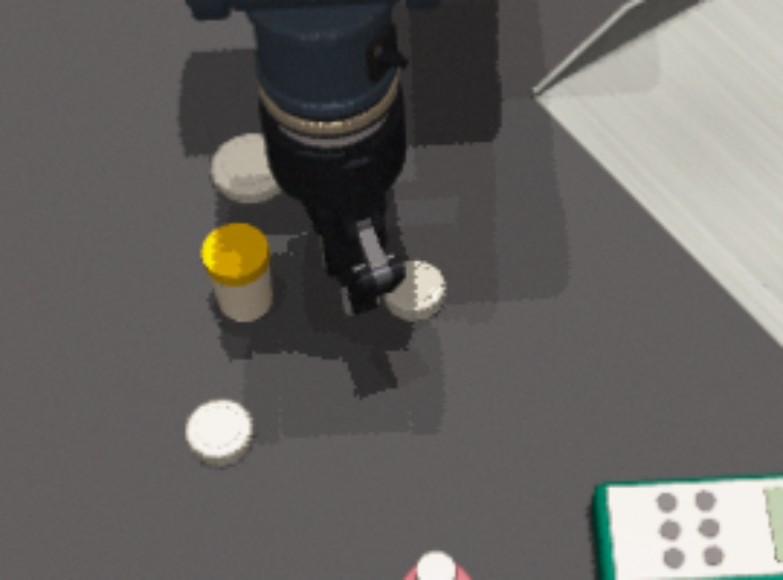

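The fingers are behind cap_a, clear of the cup and straddling the cap's back edge. I'll start pushing slowly.

jog_arm:
  motion:
    - [0.1,0,-0.3,0,183]
    - [0,0.5,0,1,183]
    - [-0.1,0.6,0,0,183]
    - [-0.1,0.8,0,0,183]
    - [-0.1,1.0,0,0,183]
    - [-0.2,1.2,0,0,183]
    - [-0.1,1.2,0,0,183]
    - [-0.2,1.2,0,0,183]
    - [-0.1,1.2,0,0,183]
    - [-0.1,1.2,0,0,183]

```text
t: 3.48
tcp_pos: [0.5521, 0.0606, 0.0117]
tool_rot: [0.672, 0.741, 0.002, 0.003]
force: [-0.5, 0.0, -0.1]
finger_gap: 0.281
```

Run:
```python
from station import *
from h import *
s=snapshot("scene"); cv2.imwrite("pics/s2.png",cv2.resize(s["img"][100:300,200:470,::-1],None,fx=2.9,fy=2.9)); 
print(sense()["tcp_pos"],sense()["force"])
```

```text
[0.5511678  0.06283521 0.01165299] [-0.84739375  1.52822199 -0.2897477 ]
```

View pics/s2.png

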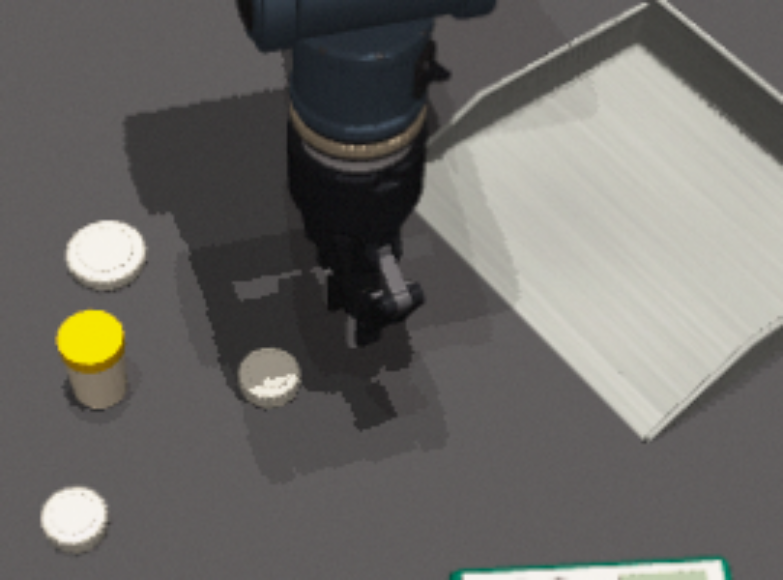

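The fingers rode over the cap. The TCP drifted up to 11.7 mm, and the tips sit higher still when the jaws are part open. I'll go back and work lower.

jog_arm:
  motion:
    - [0,0,2,0,183]
    - [0,0,1.5,0,183]
    - [0,0,0,0,183]

```text
t: 3.78
tcp_pos: [0.5491, 0.0667, 0.0461]
tool_rot: [0.669, 0.743, 0.001, 0.0]
force: [-0.5, -0.2, 0.1]
finger_gap: 0.28
```

```bash
cat > look.py <<'E'
from station import *
from h import *
import sys
s=snapshot("scene")
for c,a,wh in blobs(s["img"][:300],(0,0,90),(45,45,255),150,1200): print("scene",c,a,wh,ray(s,[c],.0145)[0].round(4))
t=snapshot("top")
for c,a,wh in blobs(t["img"],(0,0,150),(180,40,255),100,1200): print("top",c,a,wh,ray(t,[c],.0145)[0].round(4))
im=np.hstack([s["img"],t["img"]])[:,:,::-1]
cv2.imwrite("pics/%s.png"%sys.argv[1],cv2.resize(im,(800,300)))
q=sense();print(q["tcp_pos"].round(4),q["force"].round(1),q["finger_gap"])
E
python3 look.py s3
```

```text
scene [258.   13.5] 642 [33 30] [-0.1105  0.1272  0.0145]
scene [321.3  11.3] 821 [51 28] [-0.0657  0.2853  0.0145]
scene [412.6 297.4] 331 [89  6] [0.758  0.1517 0.0145]
top [453.6 158.6] 1126 [38 38] [ 0.7812 -0.2373  0.0145]
top [407. 240.] 299 [20 19] [ 0.616  -0.1377  0.0145]
top [124.3 310.5] 421 [ 35 119] [0.4846 0.423  0.0145]
top [341.9 270.6] 103 [ 9 18] [ 0.5566 -0.0067  0.0145]
top [374.8 336.9] 585 [28 27] [ 0.4261 -0.0684  0.0145]
[0.548  0.0663 0.0445] [ 0.8  0.9 -0.2] 0.2810546692413416
```

View pics/s3.png

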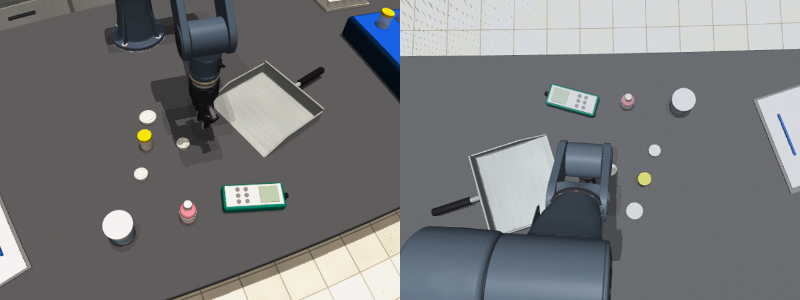

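jog_arm:
  motion:
    - [0,0,-2,0,183]
    - [0,0,-1.2,0,183]
    - [0,0,-0.5,0,183]
    - [0,0,-0.4,0,183]
    - [0,0,0,0,183]

```text
t: 4.3
tcp_pos: [0.5471, 0.0658, -0.0007]
tool_rot: [0.67, 0.743, -0.001, -0.001]
force: [-0.1, -0.3, -0.4]
finger_gap: 0.284
```

jog_arm:
  motion:
    - [0,0,-0.3,0,183]
    - [0,0,-0.1,0,183]

```text
t: 4.47
tcp_pos: [0.547, 0.0656, -0.0053]
tool_rot: [0.67, 0.742, -0.001, -0.002]
force: [0.4, -0.3, -0.5]
finger_gap: 0.278
```

jog_arm:
  motion:
    - [0,0,-0.2,0,183]
    - [0,0,-0.1,0,183]

```text
t: 4.63
tcp_pos: [0.5474, 0.0654, -0.0082]
tool_rot: [0.67, 0.742, -0.001, -0.001]
force: [0.2, -0.4, 0.3]
finger_gap: 0.28
```

jog_arm:
  motion:
    - [0,0,-0.1,0,183]
    - [0,0,0,0,183]

```text
t: 4.8
tcp_pos: [0.5478, 0.0654, -0.009]
tool_rot: [0.67, 0.742, -0.001, -0.001]
force: [-0.3, -0.7, -0.6]
finger_gap: 0.285
```

jog_arm:
  motion:
    - [0,0,-0.1,0,183]
    - [0,0,0,0,183]

```text
t: 4.97
tcp_pos: [0.5481, 0.0654, -0.0097]
tool_rot: [0.67, 0.742, -0.0, -0.0]
force: [0.3, 1.2, -0.1]
finger_gap: 0.286
```

jog_arm:
  motion:
    - [0,0,-0.1,0,183]
    - [0,0,0,0,183]

```text
t: 5.13
tcp_pos: [0.5483, 0.0654, -0.0105]
tool_rot: [0.67, 0.742, -0.0, -0.0]
force: [-0.6, -0.7, -0.0]
finger_gap: 0.283
```

Run:
```python
from station import *
from h import *
s=snapshot("scene"); cv2.imwrite("pics/s4.png",cv2.resize(s["img"][170:270,270:400,::-1],None,fx=6,fy=6,interpolation=cv2.INTER_CUBIC)); 
print(sense()["tcp_pos"],sense()["force"])
```

```text
[ 0.54843318  0.06542071 -0.01038358] [-1.04438112 -0.940532    0.05591189]
```

View pics/s4.png

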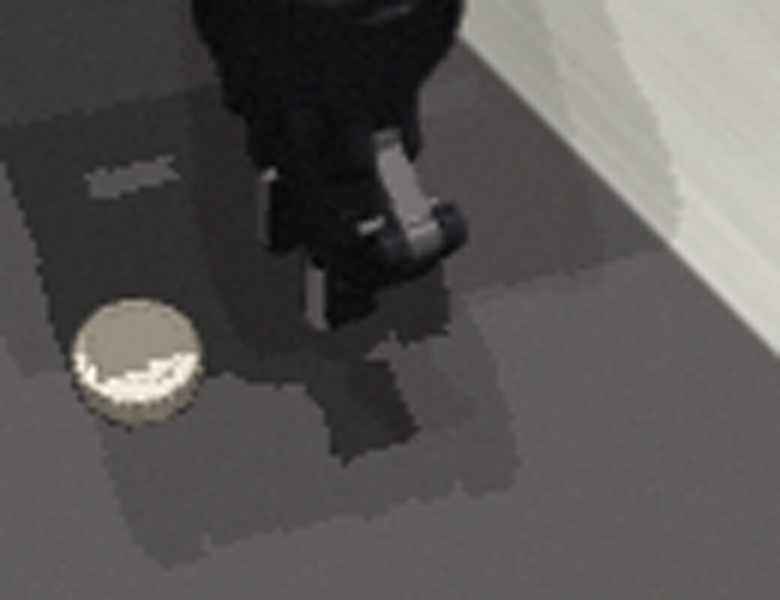

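```bash
cat > dep.py <<'E'
from station import *
from h import *
s=snapshot("scene"); d=s["depth"]
K=s["intrinsics"]
v,u=np.mgrid[195:240,300:350]
p=cv2.undistortPoints(np.stack([u,v],-1).reshape(-1,1,2).astype(float),K,s["dist_coeffs"]).reshape(-1,2)
P=R.from_quat(s["attitude"]).apply(np.c_[p,np.ones(len(p))]*d[195:240,300:350].reshape(-1,1))+s["eye"]
P=P.reshape(45,50,3)
m=d[195:240,300:350]>0
print("bench z",np.median(P[-4:,:,2][m[-4:]]))
for r in range(15,34,2): print(195+r,(P[r,12:32,2]*1000).round(0).astype(int))
E
python3 dep.py
```

```text
bench z 0.00019680207330907695
210 [  0   2  20  23  22  19  18  18  17  61  63  70  71  68  67  71  68  70
 100 105]
212 [ -1   0   0  -1  17   0   0   0  -1  56  62  66  64  63  62  69  88  92
  94 101]
214 [  1  -2   2   2   0   0   2  -1   1  44  49  57  57  52  73  76  81  88
 806  93]
216 [ 0  0  0  0  1  0 -1  3  1 40 44 41 41 46 68 72 78 80 86 89]
218 [ 2  2 -4  0  3  0  1 -4  1 35 37 35 37 41 64 66 70 74 81 77]
220 [ 0  3 -2 -2  3 -3  0  2  2 26 33 28 30 36 35 37 63 33 29 30]
222 [ 0  0 -1  0 -1 -1  1 -3  1 21 24 24 23 29 33 32 24 27 26  1]
224 [ 1  2  1  2  2  0  2  2  2 -1 18 15 17 23  0  1  1  1  0  0]
226 [ 1  0  1  0 -1 -2  0  1  2 -1  0 -1 -1  0  2  0  0  0  2  0]
228 [-1  1  0  1  1  0  0 -1  1  0  0 -2  0 -2 -1  2  1  1 -1  0]
```

```bash
cat >> dep.py <<'E'
m=(P[:,:,2]>.010)&(P[:,:,2]<.03)&m
n,l,st,c=cv2.connectedComponentsWithStats(m.astype(np.uint8))
for i in range(1,n):
    if st[i,4]>5: Q=P[l==i]; print(c[i]+[300,195],st[i,4],Q.min(0).round(4),Q.max(0).round(4),np.median(Q,0).round(4))
q=sense();print(q["tcp_pos"],q["tool_rot"],q["finger_gap"])
E
python3 dep.py | tail -6
```

```text
226 [ 1  1  2 -2 -1  0  0  0 -2  1  1  1  0  2 -1  0  3  0  1  4]
228 [ 0 -2  3 -1  0  0 -3  0  1  2 -1  3  0 -3  3  0 -2  1  0  0]
[316.87878788 208.93939394] 33 [0.5312 0.0527 0.0153] [0.5392 0.0651 0.0284] [0.537  0.0587 0.0217]
[325.54545455 221.87878788] 33 [0.565  0.0562 0.0115] [0.5754 0.0748 0.0295] [0.5698 0.0612 0.025 ]
[301.05263158 228.5       ] 38 [0.5485 0.0128 0.0104] [0.5748 0.0235 0.0206] [0.5647 0.0186 0.0159]
[ 0.5484042   0.06539908 -0.01039753] [ 6.69991532e-01  7.42368692e-01 -1.94845850e-04 -1.83739451e-04] 0.2809634186158761
```

Depth shows the fingertips at about z = 14 mm while the TCP reads -10 mm, so the vertical reading is off by about 24 mm; the horizontal agrees. I'll lower by depth and force instead.

jog_arm:
  motion:
    - [0,0,-0.4,0,183]
    - [0,0,-0.3,0,183]
    - [0,0,0,0,183]

```text
t: 5.53
tcp_pos: [0.5486, 0.0654, -0.0178]
tool_rot: [0.67, 0.742, -0.0, 0.0]
force: [-0.2, -0.2, -0.1]
finger_gap: 0.284
```

```bash
python3 dep.py | tail -12
```

```text
216 [ 3  2  1 -3 -2 -1 -1  2 -1 40 49 53 55 51 68 73 74 79 85 88]
218 [-2 -2  1  1  4  0  1  0  0 37 35 36 36 55 62 67 69 74 80 83]
220 [ 3  1  2  1 -1  0  2  2  0 28 30 31 29 36 59 60 64 71 74 80]
222 [ 2 -1  0  0  0 -2 -1  0  1 23 24 23 25 33 32 51 58 61 26 25]
224 [-1  0  1  2  0  0  1  2  1 12 17 17 18 25 24 23 19 21 21 19]
226 [ 1  1  1  1 -2  0  0  2  2  0 10 10 11 18 15  1  1 -1  2  2]
228 [  0   1   1  -2   0   0   1   3  -1   1  -1   0 806   1   0   0  -2   0
   2  -2]
[316.2244898  209.89795918] 49 [0.5305 0.0521 0.0107] [0.5402 0.0647 0.03  ] [0.5374 0.0567 0.02  ]
[325.46 223.32] 50 [0.5643 0.0557 0.01  ] [0.5756 0.0749 0.0299] [0.572  0.0609 0.0209]
[301.05263158 228.5       ] 38 [0.5482 0.0131 0.0101] [0.5738 0.0229 0.0189] [0.5632 0.0188 0.0154]
[ 0.5486382   0.06539169 -0.01765397] [6.69984154e-01 7.42375393e-01 1.78616787e-05 9.22514535e-05] 0.280466241464974
```

jog_arm:
  motion:
    - [0,0,2,0,183]
    - [0,0,2,0,183]
    - [0.2,-2.6,0.5,0,183]
    - [0.3,-2.6,0,0,183]
    - [0.3,-2.6,0,0,183]
    - [0.3,-2.6,0,0,183]
    - [0,0,0,0,183]

```text
t: 6.17
tcp_pos: [0.5591, -0.0406, 0.0286]
tool_rot: [0.668, 0.745, -0.001, -0.0]
force: [-0.1, -0.2, 0.0]
finger_gap: 0.282
```

jog_arm:
  motion:
    - [0.3,0,-1.5,0,183]
    - [0,0,-1.5,0,183]
    - [0,0,-1.0,0,183]
    - [0,0,-0.4,0,183]
    - [0,0,0,0,183]

```text
t: 6.58
tcp_pos: [0.5627, -0.0419, -0.0164]
tool_rot: [0.669, 0.743, -0.0, 0.001]
force: [0.2, 1.4, -0.9]
finger_gap: 0.281
```

jog_arm:
  motion:
    - [0,0.2,-0.25,0,183]
    - [0,0.5,0,0,183]
    - [-0.1,0.6,0,0,183]
    - [-0.1,0.8,-0.05,0,183]
    - [-0.1,1.0,-0.05,0,183]
    - [-0.1,1.2,-0.05,0,183]
    - [-0.1,1.2,-0.05,0,183]

```text
t: 7.17
tcp_pos: [0.5582, 0.0179, -0.0195]
tool_rot: [0.67, 0.743, 0.001, 0.002]
force: [-0.3, 0.1, 0.2]
finger_gap: 0.28
```

Run:
```python
from station import *
from h import *
s=snapshot("scene"); cv2.imwrite("pics/s5.png",cv2.resize(s["img"][150:280,230:400,::-1],None,fx=4,fy=4,interpolation=cv2.INTER_CUBIC)); 
print(sense()["tcp_pos"],sense()["force"])
```

```text
[ 0.55716228  0.02034098 -0.01959126] [0.18196134 0.45953845 0.7230741 ]
```

View pics/s5.png

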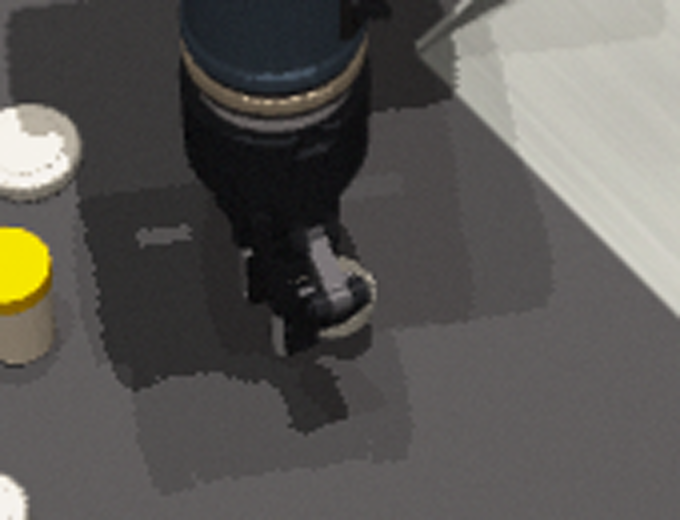

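Cap_a is now sliding ahead of the fingers, so I'll continue.

jog_arm:
  motion:
    - [-0.1,1.2,0,0,183]
    - [-0.1,1.2,0,0,183]
    - [-0.1,1.3,0,0,183]
    - [-0.2,1.3,0,0,183]
    - [-0.1,1.3,0,0,183]
    - [-0.2,1.3,0,0,183]
    - [-0.1,1.3,0,0,183]
    - [-0.2,1.3,0,0,183]
    - [-0.1,1.3,0,0,183]

```text
t: 7.97
tcp_pos: [0.5434, 0.1463, -0.0191]
tool_rot: [0.667, 0.745, 0.0, 0.001]
force: [-0.2, 1.0, -0.8]
finger_gap: 0.28
```

jog_arm:
  motion:
    - [-0.1,1.2,0.1,0,183]
    - [-0.1,1.2,0,0,183]
    - [-0.1,1.3,0,0,183]
    - [-0.2,1.3,0,0,183]
    - [-0.1,1.3,0,0,183]
    - [-0.2,1.3,0,0,183]

```text
t: 8.47
tcp_pos: [0.5338, 0.2304, -0.0178]
tool_rot: [0.666, 0.746, 0.001, 0.002]
force: [-0.1, 0.1, 0.2]
finger_gap: 0.281
```

Run:
```python
from station import *
from h import *
s=snapshot("scene"); cv2.imwrite("pics/s6.png",cv2.resize(s["img"][80:260,280:530,::-1],None,fx=3.2,fy=3.2,interpolation=cv2.INTER_CUBIC)); 
print(sense()["tcp_pos"],sense()["force"])
```

```text
[ 0.53312672  0.23272907 -0.0177222 ] [-0.16297674  1.92411729 -1.07604785]
```

View pics/s6.png

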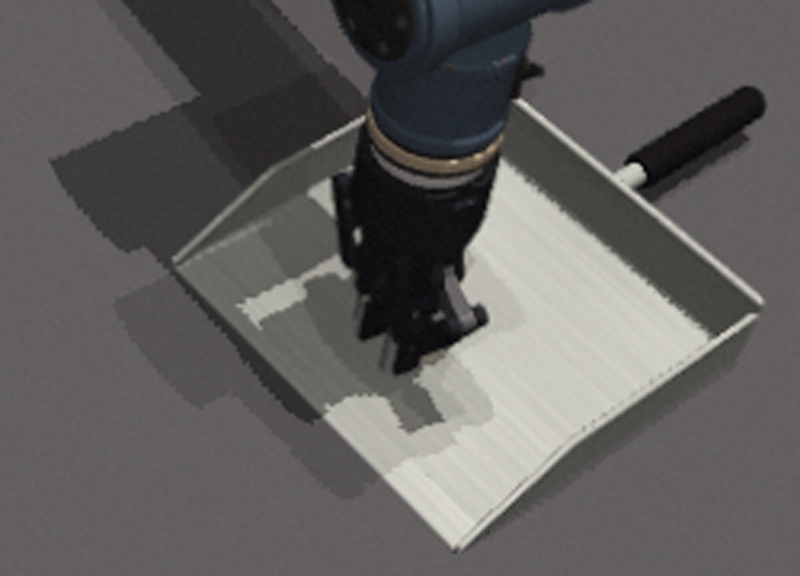

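Cap_a is over the lip and still ahead of the fingers. I'll push it deeper, back off, then rise.

jog_arm:
  motion:
    - [-0.1,1.3,0,0,183]
    - [-0.2,1.3,0,0,183]
    - [-0.1,1.3,0,0,183]
    - [-0.2,1.2,0,0,183]
    - [-0.1,0.8,0,0,183]
    - [0,0.4,0,0,183]
    - [0,0,0,0,183]
    - [0.2,-1.5,0,0,183]
    - [0.2,-1.5,1,0,183]
    - [0,0,3,0,183]

```text
t: 9.35
tcp_pos: [0.524, 0.2693, 0.0176]
tool_rot: [0.663, 0.749, -0.005, -0.001]
force: [-0.5, -0.3, -0.2]
finger_gap: 0.283
```

jog_arm:
  motion:
    - [0,0,3.5,0,183]
    - [0.4,-2.5,3.0,0,183]
    - [0.6,-3.8,0,0,183]
    - [0.6,-3.8,0,0,183]
    - [0.6,-3.8,0,0,183]
    - [0.6,-3.8,0,0,183]
    - [0.6,-3.8,0,0,183]
    - [0.6,-3.8,0,0,183]

```text
t: 10.02
tcp_pos: [0.5652, 0.0003, 0.0917]
tool_rot: [0.662, 0.749, -0.002, 0.003]
force: [0.9, -0.6, 0.8]
finger_gap: 0.281
```

jog_arm:
  motion:
    - [1.0,-3.6,0,0,183]
    - [1.0,-3.6,0,0,183]
    - [1.2,-3.6,0,0,183]
    - [1.2,-3.6,0,0,183]
    - [1.2,-3.2,0,0,183]
    - [0,0,0,-1,183]

```text
t: 10.52
tcp_pos: [0.6165, -0.2043, 0.0919]
tool_rot: [0.675, 0.738, -0.004, 0.004]
force: [0.4, 0.8, 1.5]
finger_gap: 0.283
```

```bash
python3 look.py s7
```

```text
scene [236.8 187.9] 554 [33 24] [ 0.4333 -0.0681  0.0145]
scene [412.9 297.4] 333 [89  7] [0.7582 0.1522 0.0145]
top [450.6 156.4] 872 [36 38] [ 0.7859 -0.2314  0.0145]
top [407.  240.1] 288 [19 19] [ 0.6158 -0.1377  0.0145]
top [126. 316.] 458 [ 38 133] [0.4738 0.4193 0.0145]
[ 0.6132 -0.1981  0.091 ] [-0.   1.6 -0.2] 0.2815421244154942
```

View pics/s7.png

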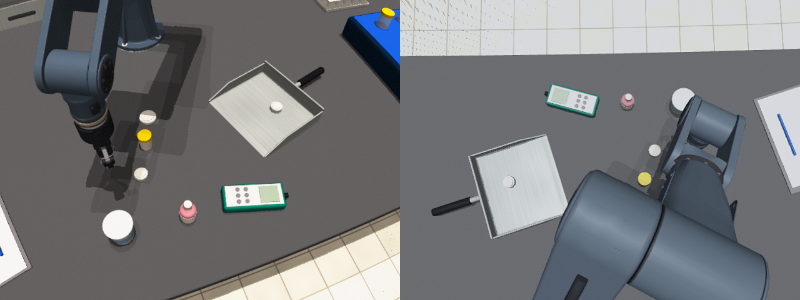

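jog_arm:
  motion:
    - [0.8,0.3,-3,0,183]
    - [0,0,-3,0,183]
    - [0,0,-2,0,183]
    - [0,0,-1.5,0,183]
    - [0,0,-0.8,0,183]
    - [0,0,0,0,183]

```text
t: 11.12
tcp_pos: [0.614, -0.1895, -0.0145]
tool_rot: [0.673, 0.739, -0.005, -0.004]
force: [-0.8, 0.1, 0.1]
finger_gap: 0.281
```

jog_arm:
  motion:
    - [0.6,0,-0.4,0,183]
    - [0.1,0,0,0,183]
    - [0,0,0,0,183]

```text
t: 11.37
tcp_pos: [0.6208, -0.1875, -0.0175]
tool_rot: [0.673, 0.74, -0.005, -0.004]
force: [-0.6, -0.8, -0.1]
finger_gap: 0.281
```

Run:
```python
from station import *
from h import *
s=snapshot("scene"); cv2.imwrite("pics/s8.png",cv2.resize(s["img"][180:310,150:320,::-1],None,fx=4,fy=4,interpolation=cv2.INTER_CUBIC)); 
print(sense()["tcp_pos"],sense()["force"],sense()["tool_rot"])
```

```text
[ 0.6210691  -0.18758992 -0.01730469] [ 0.0913578   1.02968129 -0.44260473] [ 0.67255391  0.74002264 -0.00466563 -0.00399464]
```

View pics/s8.png

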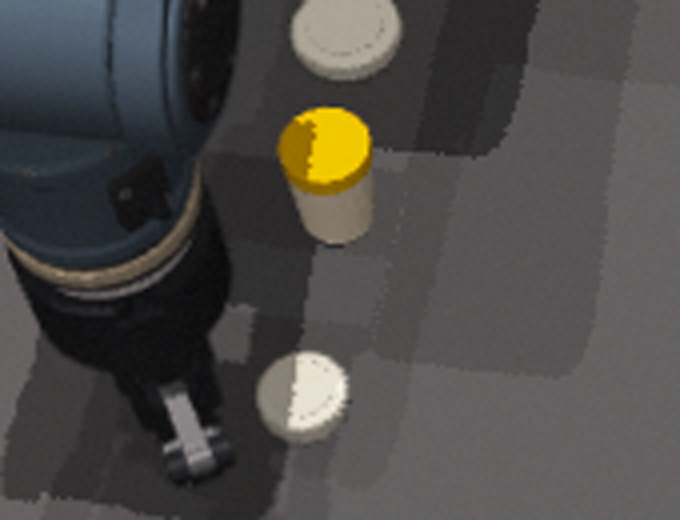

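Aligned behind cap_b and clear of the cup. Pushing.

jog_arm:
  motion:
    - [-0.05,0.6,-0.1,0,183]
    - [-0.1,0.8,-0.05,0,183]
    - [-0.1,0.8,-0.05,0,183]
    - [-0.1,1.0,-0.05,0,183]
    - [-0.1,1.2,-0.05,0,183]
    - [-0.1,1.2,-0.05,0,183]
    - [-0.1,1.2,0,0,183]

```text
t: 12.0
tcp_pos: [0.6164, -0.1161, -0.0173]
tool_rot: [0.673, 0.739, -0.004, -0.0]
force: [0.5, 0.3, -0.4]
finger_gap: 0.286
```

Run:
```python
from station import *
from h import *
s=snapshot("scene"); cv2.imwrite("pics/s9.png",cv2.resize(s["img"][180:310,150:320,::-1],None,fx=4,fy=4,interpolation=cv2.INTER_CUBIC)); 
print(sense()["tcp_pos"],sense()["force"],sense()["tool_rot"])
```

```text
[ 0.61526119 -0.11300326 -0.01749255] [-0.23684794  2.42742338  0.63292822] [ 0.67281849  0.73979661 -0.00358036 -0.00185202]
```

View pics/s9.png

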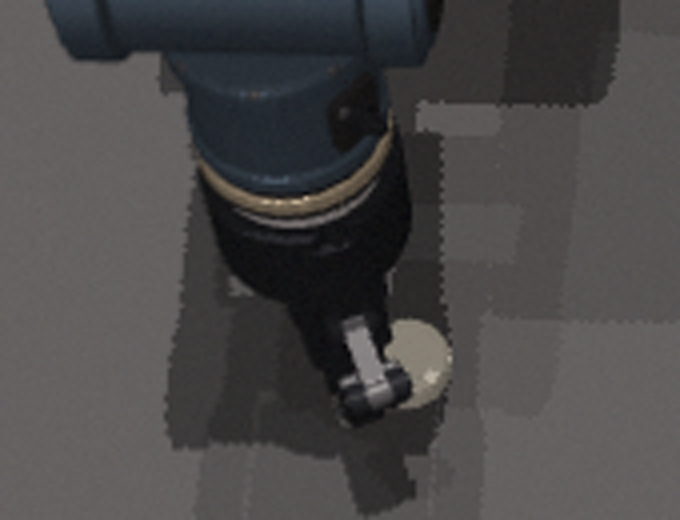

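jog_arm:
  motion:
    - [-0.1,1.2,-0.05,0,183]
    - [-0.1,1.3,-0.05,0,183]
    - [-0.1,1.3,0,0,183]
    - [-0.1,1.3,-0.05,0,183]
    - [-0.1,1.3,0,0,183]
    - [-0.1,1.3,-0.05,0,183]
    - [-0.1,1.3,0,0,183]
    - [-0.1,1.3,-0.05,0,183]
    - [-0.1,1.3,0,0,183]
    - [-0.1,1.3,0,0,183]

```text
t: 12.88
tcp_pos: [0.6041, 0.0295, -0.0203]
tool_rot: [0.673, 0.74, -0.004, -0.001]
force: [0.1, -0.2, 0.7]
finger_gap: 0.281
```

jog_arm:
  motion:
    - [-0.1,1.3,0,0,183]
    - [-0.1,1.3,0,0,183]
    - [-0.1,1.3,0,0,183]
    - [-0.1,1.3,0,0,183]
    - [-0.2,1.3,0,0,183]
    - [-0.1,1.3,0,0,183]
    - [-0.2,1.3,0,0,183]
    - [-0.1,1.3,0,0,183]

```text
t: 13.55
tcp_pos: [0.5927, 0.1452, -0.0203]
tool_rot: [0.672, 0.74, -0.004, -0.001]
force: [-0.1, 0.4, -0.1]
finger_gap: 0.285
```

Run:
```python
from station import *
from h import *
s=snapshot("scene"); cv2.imwrite("pics/s10.png",cv2.resize(s["img"][80:280,200:470,::-1],None,fx=2.9,fy=2.9,interpolation=cv2.INTER_CUBIC)); 
print(sense()["tcp_pos"],sense()["force"],sense()["tool_rot"])
```

```text
[ 0.59247355  0.14776466 -0.02022495] [-0.25704384  1.42131339 -0.7906397 ] [ 0.67186184  0.74066846 -0.0030179  -0.0016693 ]
```

View pics/s10.png

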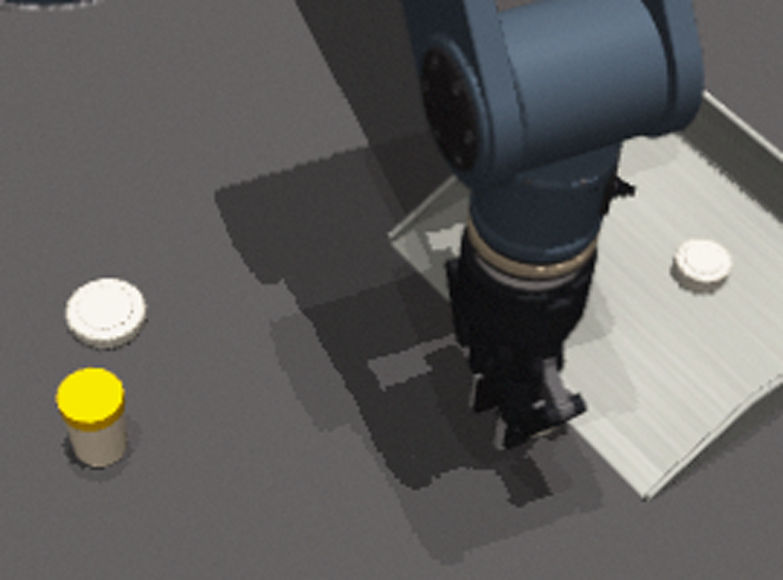

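jog_arm:
  motion:
    - [-0.1,1.0,0.2,0,183]
    - [-0.1,1.2,0,0,183]
    - [-0.1,1.3,0,0,183]
    - [-0.1,1.3,0,0,183]
    - [-0.2,1.3,0,0,183]
    - [-0.1,1.3,0,0,183]

```text
t: 14.1
tcp_pos: [0.5852, 0.2273, -0.018]
tool_rot: [0.673, 0.74, -0.003, -0.001]
force: [1.1, 0.0, -0.2]
finger_gap: 0.282
```

jog_arm:
  motion:
    - [-0.1,1.3,0,0,183]
    - [-0.1,1.2,0,0,183]
    - [0,0.8,0,0,183]
    - [0,0.4,0,0,183]
    - [0,0,0,0,183]
    - [0.2,-1.5,0,0,183]
    - [0.2,-1.5,1,0,183]
    - [0,0,3,0,183]
    - [0,0,3.5,0,183]
    - [0,0,3,0,183]

```text
t: 14.93
tcp_pos: [0.5798, 0.2327, 0.0831]
tool_rot: [0.672, 0.74, -0.011, -0.006]
force: [0.5, -0.5, 0.2]
finger_gap: 0.281
```

```bash
python3 look.py s11
```

```text
scene [412.8 297.4] 333 [89  6] [0.7581 0.152  0.0145]
top [453.6 158.6] 1125 [38 38] [ 0.7812 -0.2373  0.0145]
top [228.8 233.1] 530 [30 38] [0.6355 0.219  0.0145]
top [161.2 265.8] 719 [44 25] [0.5717 0.353  0.0145]
top [241.1 301.5] 882 [45 33] [0.4985 0.1935 0.0145]
top [210.2 344.7] 732 [30 42] [0.4156 0.2532 0.0145]
top [374.8 336.9] 585 [28 27] [ 0.4261 -0.0684  0.0145]
[0.5844 0.2337 0.0876] [ 0.6  0.3 -0.5] 0.28086782805677263
```

View pics/s11.png

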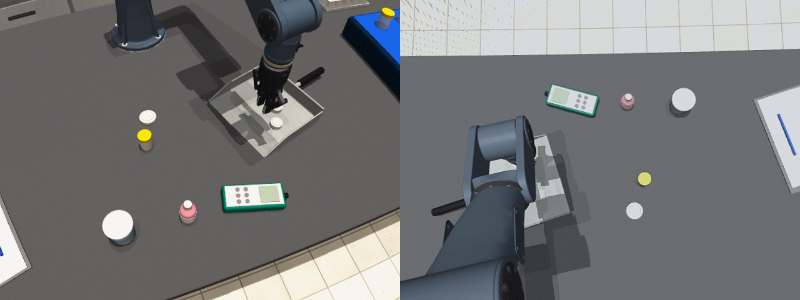

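Both caps are in the pan. Moving behind the lid.

jog_arm:
  motion:
    - [-1.7,-3.6,0,-2,183]
    - [-1.7,-3.6,0,-2,183]
    - [-1.7,-3.6,0,-2,183]
    - [-1.7,-3.6,0,-2,183]
    - [-1.7,-3.6,0,-2,183]
    - [-1.7,-3.6,0,-2,183]
    - [-1.7,-3.6,0,-2,183]
    - [-1.7,-3.6,0,-2,183]
    - [-1.7,-3.6,0,-2,183]
    - [0,0,0,0,183]

```text
t: 15.87
tcp_pos: [0.4263, -0.1079, 0.0918]
tool_rot: [0.788, 0.616, -0.002, 0.002]
force: [0.2, -0.2, -0.2]
finger_gap: 0.279
```

jog_arm:
  motion:
    - [-1.2,-2.0,0,1,183]
    - [-0.1,0,-2.5,0,183]
    - [0,0,-3,0,183]
    - [0,0,-2,0,183]
    - [0,0,-1.3,0,183]
    - [0,0,-0.5,0,183]
    - [0,0,0,0,183]

```text
t: 16.45
tcp_pos: [0.4089, -0.1391, -0.0027]
tool_rot: [0.789, 0.615, -0.002, 0.004]
force: [-1.1, 0.3, 0.2]
finger_gap: 0.279
```

Run:
```python
from station import *
from h import *
s=snapshot("scene"); cv2.imwrite("pics/s12.png",cv2.resize(s["img"][110:260,150:350,::-1],None,fx=3.9,fy=3.9,interpolation=cv2.INTER_CUBIC)); 
print(sense()["tcp_pos"],sense()["force"],sense()["tool_rot"])
```

```text
[ 0.40909852 -0.13912182 -0.00226879] [ 0.34496425 -0.10015491 -0.03389906] [ 0.78857281  0.61492144 -0.00144957  0.00473889]
```

View pics/s12.png

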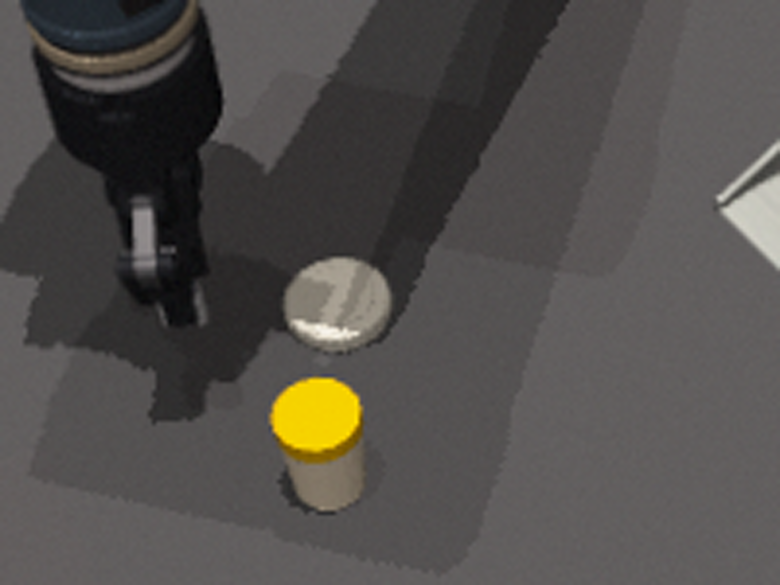

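jog_arm:
  motion:
    - [0,0,-1.0,0,183]
    - [0,0,-0.6,0,183]
    - [0,0,0,0,183]

```text
t: 16.75
tcp_pos: [0.4102, -0.1401, -0.0166]
tool_rot: [0.789, 0.615, -0.001, 0.007]
force: [-0.1, 0.3, 0.3]
finger_gap: 0.288
```

jog_arm:
  motion:
    - [0.1,0.5,-0.3,1,183]
    - [0.1,0.7,0,0,183]
    - [0.2,0.8,0,0,183]
    - [0.2,0.8,-0.05,0,183]
    - [0.2,0.8,-0.05,0,183]
    - [0.2,1.0,-0.05,0,183]
    - [0.3,1.1,-0.05,0,183]
    - [0.3,1.2,-0.05,0,183]

```text
t: 17.42
tcp_pos: [0.4292, -0.0661, -0.0194]
tool_rot: [0.783, 0.622, 0.0, 0.01]
force: [-0.1, -0.4, -0.1]
finger_gap: 0.28
```

Run:
```python
from station import *
from h import *
s=snapshot("scene"); cv2.imwrite("pics/s13.png",cv2.resize(s["img"][110:260,150:350,::-1],None,fx=3.9,fy=3.9,interpolation=cv2.INTER_CUBIC)); 
print(sense()["tcp_pos"],sense()["force"],sense()["tool_rot"])
```

```text
[ 0.42874051 -0.06413604 -0.01941723] [ 0.11103599  2.6588187  -0.43882363] [7.82102128e-01 6.23084039e-01 2.24148817e-04 9.08247490e-03]
```

View pics/s13.png

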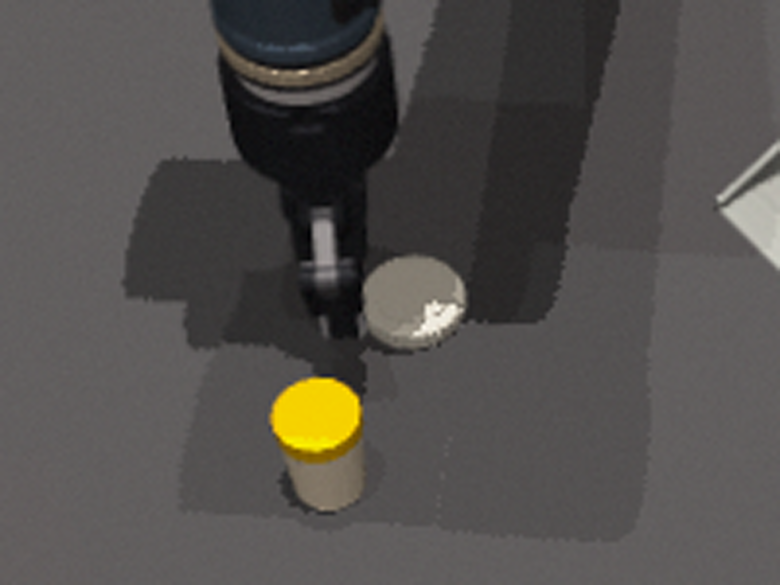

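jog_arm:
  motion:
    - [0.3,1.2,0,0,183]
    - [0.3,1.3,0,0,183]
    - [0.3,1.3,0,0,183]
    - [0.3,1.3,0,0,183]
    - [0.3,1.3,0,0,183]
    - [0.3,1.3,0,0,183]
    - [0.3,1.3,0,0,183]
    - [0.3,1.3,0,0,183]
    - [0.3,1.3,0,0,183]
    - [0.3,1.3,0,0,183]

```text
t: 18.3
tcp_pos: [0.4589, 0.0761, -0.0184]
tool_rot: [0.78, 0.626, 0.0, 0.009]
force: [-0.1, 0.7, 0.6]
finger_gap: 0.282
```

jog_arm:
  motion:
    - [0.3,1.3,0,0,183]
    - [0.3,1.3,0,0,183]
    - [0.3,1.3,0,0,183]

```text
t: 18.55
tcp_pos: [0.4672, 0.119, -0.0181]
tool_rot: [0.779, 0.627, -0.0, 0.009]
force: [0.6, 0.3, -0.6]
finger_gap: 0.284
```

Run:
```python
from station import *
from h import *
s=snapshot("scene"); cv2.imwrite("pics/s14.png",cv2.resize(s["img"][80:260,270:500,::-1],None,fx=3.3,fy=3.3,interpolation=cv2.INTER_CUBIC)); 
print(sense()["tcp_pos"],sense()["force"],sense()["tool_rot"])
```

```text
[ 0.4681474   0.12086936 -0.01792049] [0.82193679 0.84259568 0.47831817] [0.77830233 0.62781473 0.00091949 0.009659  ]
```

View pics/s14.png

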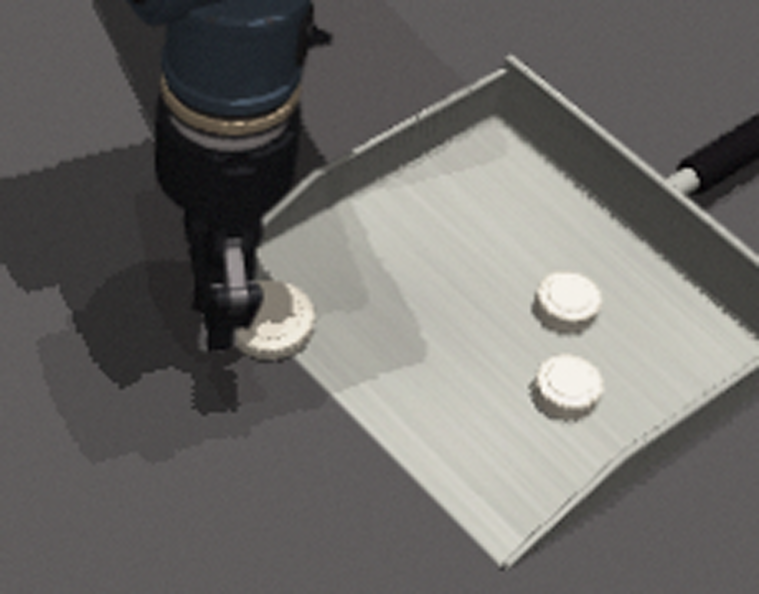

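jog_arm:
  motion:
    - [0.4,1.2,0,0,183]
    - [0.4,1.2,0,0,183]
    - [0.3,1.3,0,0,183]
    - [0.3,1.3,0,0,183]
    - [0.3,1.3,0,0,183]
    - [0.2,1.3,0,0,183]
    - [0.2,1.3,0,0,183]
    - [0.1,0.9,0,0,183]
    - [0,0.4,0,0,183]
    - [0,0,0,0,183]

```text
t: 19.43
tcp_pos: [0.4866, 0.2314, -0.0176]
tool_rot: [0.775, 0.631, -0.0, 0.009]
force: [-0.5, 0.3, 0.2]
finger_gap: 0.279
```

jog_arm:
  motion:
    - [-0.3,-1.5,0,0,183]
    - [-0.2,-1.5,1,0,183]
    - [0,0,3,0,183]
    - [0,0,3.5,0,183]
    - [0,0,3.5,0,183]
    - [0,-3.5,0,0,183]
    - [0,-3.5,0,0,183]
    - [0,-3.5,0,0,183]
    - [0,-3.5,0,0,183]
    - [0,0,0,0,183]

```text
t: 20.27
tcp_pos: [0.4768, 0.0519, 0.097]
tool_rot: [0.773, 0.634, -0.002, 0.01]
force: [-0.7, -0.1, 0.4]
finger_gap: 0.284
```

```bash
python3 look.py s15
python3 - <<'E'
from h import *
from station import *
t=snapshot("top"); s=snapshot("scene")
cv2.imwrite("pics/s16.png",np.vstack([cv2.resize(t["img"][200:400,40:340,::-1],(450,300)),cv2.resize(s["img"][90:260,320:530,::-1],(450,300))]))
d0=dict(np.load("scene0.npz"));
cv2.imwrite("pics/diff.png",cv2.absdiff(d0["img"],s["img"]))
E
```

```text
scene [251.2  14.3] 302 [22 30] [-0.1131  0.1097  0.0145]
scene [412.9 297.4] 334 [89  7] [0.7582 0.1522 0.0145]
top [453.6 158.6] 1125 [38 38] [ 0.7812 -0.2373  0.0145]
top [125.9 315.8] 459 [ 38 133] [0.4742 0.4195 0.0145]
[0.476  0.0555 0.0967] [-0.8 -0.3 -0.1] 0.28152953056800734
```

View pics/s15.png

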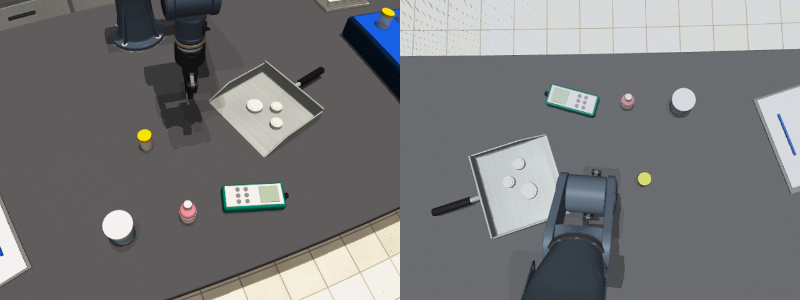

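View pics/s16.png

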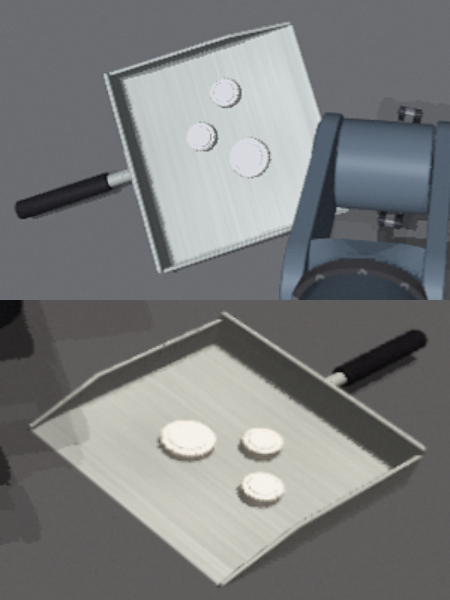

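View pics/diff.png

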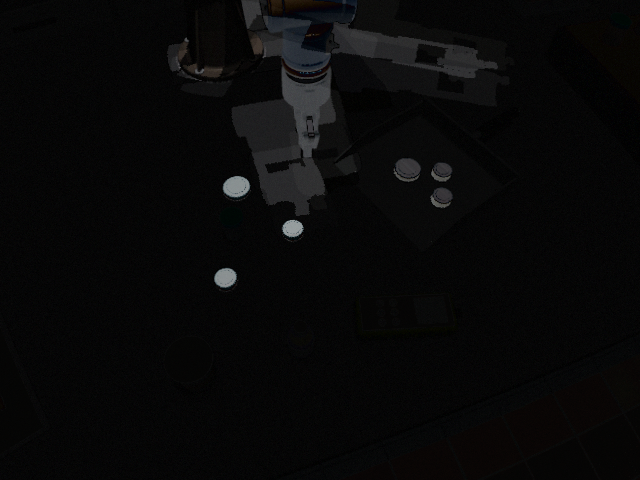

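Run:
```python
from h import *
from station import *
s=snapshot("scene")
P=ray(s,[(407,167.5),(441.5,170.5),(441.5,196)],.0185)[:,:2]
x=np.array([-.289,.957]); o=np.array([.547,.176])+.13*x
print(P.round(3),((P-o)@np.c_[x,[-.957,-.289]]).round(3))
q=sense();print(q["t"],q["tcp_pos"],q["force"])
sign_off()
```

```text
[[0.496 0.262]
 [0.525 0.325]
 [0.583 0.295]] [[-0.033  0.023]
 [ 0.019 -0.022]
 [-0.026 -0.069]]
20.5167 [0.47604681 0.0579563  0.09643026] [-0.12627455  0.32855326  0.76742627]
the job is handed in; nothing more can be done
```

I swept both caps and the lid along the bench and over the dustpan's lip onto its floor, one at a time, and handed the job in at about 20.5 s.

- **How I pushed:** each disc sat against the two part-closed fingertips, pushed at about 0.15 m/s.
- **Final positions:** in the pan's frame the lid is at about (-33, +23) mm and the caps at (+19, -22) and (-26, -69) mm. All are well past the required x of -84 mm and inside the walls.
- **Everything else:** comparing the last picture with the first shows no visible shift of the pan, sample cup, yogurt pot, bottle or meter. The arm ended clear of everything, with the fingertips about 12 cm above the bench.
- **What disagreed:** the measured tool height did not match what I saw. The part-open fingertips were about 25 mm higher than the TCP reading. Because of that, my first pass at the nearer cap went over it without moving it. I then set the height from the depth picture and repeated the push.

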